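# Shut and lock the slide cabinet

## Task

Close up the low slide cabinet on the desk: with the fingertips push both of its open drawers fully home, and only then push the tab of the lock bar on its top sideways, all the way, so that the bar's two hooks stand in front of the drawers. Push lightly and do not slam anything; nothing is to be gripped or lifted, and the cups, label roll and stapler standing about must stay where they are.

Things in the scene. Friction and masses are not known exactly. Their poses are not given: they have to be found in the camera images.
- slide_cabinet: low grey cabinet for microscope slides, fixed, 180 (x) x 260 (y) x 60 high mm. Origin: centre of underside, on the desk. Its -x side is the open front, toward the robot (yaw within 0.3 rad); +y is its left as the robot sees it. Front edge at x = -90 mm. On its top two steel rails run along y at x = -47 and +2 mm, 66 mm above the desk; loose things stand on the top from x = +15 mm back.
- front_left (a point): middle of the left drawer's front face, 35 mm above the desk; moves with it; axes as the cabinet's (x points inward). Flat plate 94 wide (y), from 8 to 54 mm above the desk, with a card frame 1.5 mm proud and, at 9 to 15 mm above the desk, a lip 6 mm proud. Shut, the face is flush with the cabinet's front edge, at cabinet y = +59.5 mm.
- front_right (a point): the same point of the right drawer, at cabinet y = -59.5 mm
- drawer_left (a joint): how far the left drawer stands out, m: 0 fully home, at most 0.11; starts between 0.035 and 0.09. Slides along the cabinet's x with about 1.5 N friction plus slight damping, stays where left; rigid stop at 0.
- drawer_right (a joint): the same for the right drawer
- tab (a point): middle of the right (-y) face of the lock bar's upright tab, 78 mm above the desk; moves with the bar; axes as the cabinet's. The tab is a steel plate 30 (x) x 8 (y) mm, top 87 mm above the desk, at cabinet x = -23 mm. The flat bar beside it (-y) has its top 64 mm above the desk and is bare for 107 mm, up to an arm 14 mm wide and 69 mm high.
- lock_bar (a joint): travel of the lock bar to the cabinet's +y (left), m: 0 to 0.008 at the start (unlocked), 0.045 fully locked, rigid stop there. About 1.5 N friction plus slight damping; stays where left.
- cup_a: specimen cup with screw lid, 64 dia x 64 high mm, standing loose on the cabinet's top at the back left; leave alone; origin centre of underside
- label_roll: roll of labels, 69 dia x 41 high mm, lying loose on the cabinet's top at the back right; leave alone; origin centre of underside
- cup_c: specimen cup with screw lid, 64 dia x 64 high mm, standing loose on the desk at the front left of the work; leave alone; origin centre of underside
- stapler: stapler, 128 x 34 x 42 mm, loose on the desk at the cabinet's right side; leave alone; origin centre of underside
- hook_left (a point): lower front of the left hook of the lock bar: a plate 14 mm wide hanging down from a flat arm (69 mm above the desk) to 44 mm above the desk, 6 mm ahead of the cabinet's front edge. Unlocked it stands before the upright between the drawers, locked before the left drawer's front.
- hook_right (a point): lower front of the right hook of the lock bar: a plate 14 mm wide hanging down from a flat arm (69 mm above the desk) to 44 mm above the desk, 6 mm ahead of the cabinet's front edge. Unlocked it stands before the upright right of the drawers, locked before the right drawer's front.

How it is judged:
By the outcome, as a careful person would: the job done as asked, in the order asked, and still so for the second after the job is handed in, with the robot touching nothing.
It also fails if it takes over 53 s, if anything falls off the work surface, if the arm or the gripper's body presses on something with over 40 N, if the wrist force passes 120 N, or if a joint passes its speed limit or range.

## Robot

A 7-joint arm with a two-finger parallel gripper is mounted at the origin on a cart in front of the work surface, level with it; the furniture and walls round the work are solid. World frame = base frame: x ahead of the robot, y to its left, z up, the work surface at z = 0. Lengths are in m, angles in rad, forces in N, time in s.
With the tool pointing down it reaches from about 0.4 to 0.9 m from the base axis. Payload 5.6 kg.
Tool frame: the origin (TCP) lies at the very end of the fingers, on their centre line; the grasp point (between the pads) lies bot.grip_depth behind it (bot.grip_depth is the distance from the TCP to the grasp point, in m); z points along the fingers, y is the line along which they close (so a half turn about z gives the same grasp; the last joint's range is limited). The gripper opens to 92 mm and grips with 3 to 60 N. Pads are 20 mm wide; open, the fingers measure 128 mm over their backs; the gripper's body (75 mm by 189 mm) begins 69 mm behind the grasp point.
Start: joints at [-1.34, 0.468, -0.012, 1.603, 0.006, 1.071, -0.056], TCP at [0.176, 0.626, 0.215] pointing down, gripper open.
Joint ranges: [-2.53, 2.53], [-0.31, 2.02], [-1.57, 1.55], [0.28, 2.44], [-1.29, 4.43], [0.15, 1.84], [-2.92, 2.92]. Speed limits (rad/s): [2.57, 2.57, 3.14, 3.14, 3.14, 3.14, 3.14].

## Interface

Orientations are given as a 3x3 rotation matrix whose columns are the frame's x, y, z axes.
In Python, from station import bot gives the robot as it stands.
- The arm moves only by the tool apply_moves, never from a script. Its arguments are lists of equal length, an entry for each row: "travel": the shift along the world's x, y, z in mm, a list of three; "turn": the turn about the world's z in degrees. In form: {"travel": [[dx, dy, dz], ...], "turn": [turn, ...]}. A call has 1 to 20 rows; each row shifts and turns the commanded pose from where the row before left it; what a row does not reach is not made up. A row lasts 1/10 s, in which the tool goes at most 50 mm and 8.59 degrees, less where a joint would pass 70% of its speed; a pose out of reach is approached as far as the arm can. A call is refused whole if a number of a shift passes 50 or a number of a turn 8.59, either way. A call with a gripper value outside its range is refused whole. "gripper" is the finger opening in mm, from 0 to 91.9, set as the call begins (left out, the last holds). The fingers move at their own pace and stop on an object; "newtons" is the grip in N (left out, the last holds). Time passes only in rows, so rows that do not move let the fingers close. It gives the time, the measured TCP pose, the force, the opening and the grip force at its end, in the units of the state.
- bot.sense(): the state, without advancing time (a new reading comes with each control period).
- bot.read_camera(name): name is "side" or "top"; returns the picture (420x560x3 uint8, blue, green, red); there is no depth.
- bot.get_calibration(name): a dict with "camera_matrix" (3x3 intrinsics, pixels), "cam_to_world" (4x4, takes a point from camera to world coordinates). Camera axes: x right, y up, looking along -z (the intrinsics and any distortion apply to the point x, -y, -z); pixel columns grow to the right and rows downward; lengths in m; the calibration is good to about 2 mm. A picture is of the moment at which its call begins. get_calibration takes no time and is no camera call.
- bot.close_job(): hands the job in; it is judged then, once.
The state is a dict: "time_s": time; "q": joint angles; "joint_vel": joint speeds; "tau": joint torques, N m; "position": TCP position; "orientation": TCP orientation; "contact_force": force on the tool from outside, world axes, zero at the start; "ft_torque": the same for the moment, N m; "gripper_width": opening from 0.0 (shut) to 1.0 (fully open); "finger_force": force on a finger pad.
Only numpy, scipy, OpenCV 4.12 (cv2) and the standard library are available. Lean on these libraries where they do the work, as an engineer would, in place of code of your own. Each camera call takes 0.05 s, during which the arm holds its last target. There are 200 camera calls.

## Working session

There is one attempt and no reset: what is moved stays moved. The work goes in short steps, Python scripts to look and compute and a tool call to move; the robot and the scene stay as the last step left them, time stands still between calls to the robot, and variables do not carry over. Pictures are saved under pics/ and viewed, at most 10 in all, crops included, and the job is handed in when it is done.

Besides the shell and the picture viewer there is one more tool, called after "Request:" by a JSON object that holds its "method" and its "body", one argument or row to a line. apply_moves: Moves the arm, as the interface text tells. Its arguments: {"type":"object","properties":{"travel":{"type":"array","items":{"type":"array","items":{"type":"number"}}},"turn":{"type":"array","items":{"type":"number"}},"gripper":{"type":"number"},"newtons":{"type":"number"}},"required":["travel","turn"]}

```bash
mkdir -p pics; ls; python3 - <<'E'
from station import bot
import cv2
for n in("top","side"):
    cv2.imwrite(f"pics/{n}0.png",bot.read_camera(n)); c=bot.get_calibration(n); print(n,c)
s=bot.sense();print(s["time_s"],s["position"],s["orientation"],s["contact_force"],s["gripper_width"],bot.grip_depth)
E
```

```text
pics
top {'camera_matrix': array([[412.01857759,   0.        , 280.15409796],
       [  0.        , 412.01857759, 206.87070217],
       [  0.        ,   0.        ,   1.        ]]), 'cam_to_world': array([[ 0.01099219,  0.99289567, -0.11847937,  0.45053411],
       [-0.99942129,  0.01472353,  0.03066444, -0.04405352],
       [ 0.03219102,  0.11807374,  0.99248291,  1.00094459],
       [ 0.        ,  0.        ,  0.        ,  1.        ]])}
side {'camera_matrix': array([[429.29241888,   0.        , 283.20133711],
       [  0.        , 429.29241888, 213.15979223],
       [  0.        ,   0.        ,   1.        ]]), 'cam_to_world': array([[ 0.99619976,  0.05246123, -0.06952593,  0.4837187 ],
       [-0.08406063,  0.37014924, -0.92516126, -1.02376676],
       [-0.02280012,  0.92748982,  0.37315251,  0.46787939],
       [ 0.        ,  0.        ,  0.        ,  1.        ]])}
0.1 [0.17570562 0.62526405 0.21376256] [[-9.62709403e-01  2.70537463e-01 -2.96121111e-04]
 [ 2.70537596e-01  9.62708219e-01 -1.51497386e-03]
 [-1.24778956e-04 -1.53859147e-03 -9.99998809e-01]] [-0.35650274 -0.01727235 -0.60042071] 0.9998061285999351 0.0187
```

View pics/top0.png

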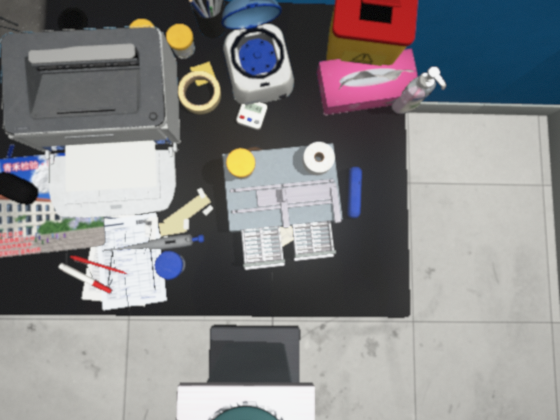

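View pics/side0.png

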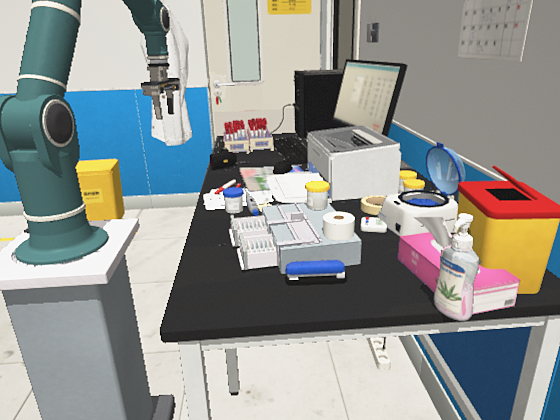

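The top view shows the cabinet at about (223–342, 145–230), with both drawers pulled out to row ~265. Cup_c (blue) is at (169,265), the stapler at (355,192). I'll zoom in next.

```bash
python3 - <<'E'
import cv2
a=cv2.imread("pics/top0.png")[140:275,215:365]
cv2.imwrite("pics/top0z.png",cv2.resize(a,None,fx=5,fy=4.4,interpolation=cv2.INTER_CUBIC)[:594])
b=cv2.imread("pics/side0.png")[175:290,215:365]
cv2.imwrite("pics/side0z.png",cv2.resize(b,None,fx=5,fy=5,interpolation=cv2.INTER_CUBIC))
E
```

```text
(no output)
```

View pics/top0z.png

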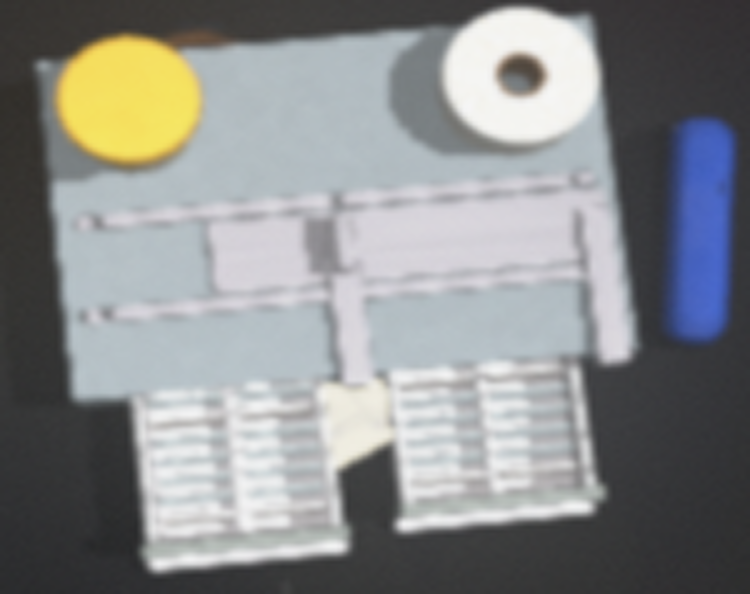

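View pics/side0z.png

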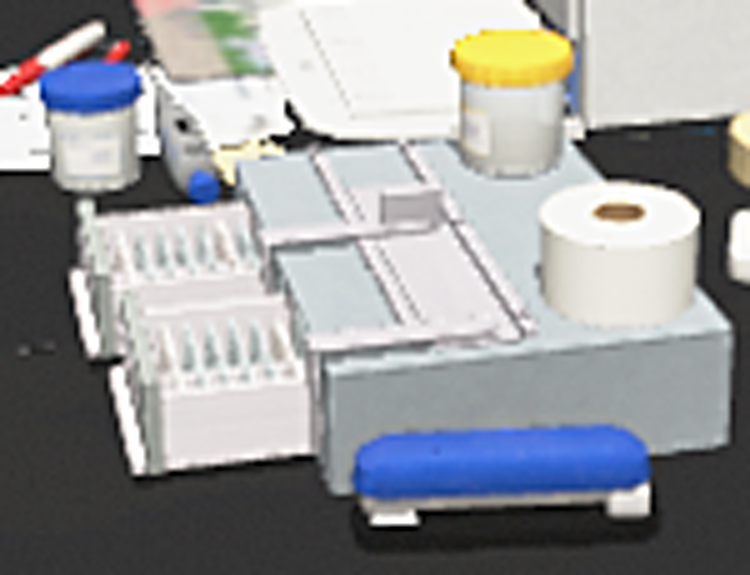

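The zooms show the cabinet-top corners in the top zoom at back-left (40,62), back-right (592,15) and front-left (75,402). The left drawer's front top edge runs (147,545)–(348,527) and the right one's (398,517)–(604,490). The tab is near (345,240).

```bash
cat > h.py <<'E'
from station import bot
import numpy as np
def ray(n,u,v,z):
    c=bot.get_calibration(n);K=c["camera_matrix"];T=c["cam_to_world"]
    d=T[:3,:3]@np.array([(u-K[0,2])/K[0,0],-(v-K[1,2])/K[1,1],-1]);o=T[:3,3]
    return o+d*(z-o[2])/d[2]
def proj(n,p):
    c=bot.get_calibration(n);K=c["camera_matrix"];T=c["cam_to_world"]
    q=T[:3,:3].T@(np.array(p)-T[:3,3]);return K[0,2]+K[0,0]*q[0]/-q[2],K[1,2]-K[1,1]*q[1]/-q[2]
def zt(u,v):return (u/5+215,v/4.4+140)
def zs(u,v):return (u/5+215,v/5+175)
E
python3 - <<'E'
from h import *
P={}
for k,u,v,z in [("BL",40,62,.06),("BR",592,15,.06),("FL",75,402,.06),("railLfront",90,315,.066),("railRback",585,178,.066),
 ("DL1",147,545,.054),("DL2",348,527,.054),("DR1",398,517,.054),("DR2",604,490,.054),("tabR",355,240,.087),("tabL",338,240,.087),("armR",617,358,.069),("armL",357,380,.069),
 ("barLeftend",212,257,.064),("stapN",700,120,.042),("stapS",700,335,.042),("roll",520,75,.101),("cupa",128,98,.124)]:
    P[k]=ray("top",*zt(u,v),z);print(k,P[k].round(4))
print("cupc",ray("top",169,265,.064))
g=lambda a,b:np.linalg.norm(P[a]-P[b])
print(g("BL","BR"),g("BL","FL"),g("DL1","DL2"),g("DR1","DR2"))
for a,b in[("BL","BR"),("DL1","DL2"),("DR1","DR2")]:
    d=P[a]-P[b];print("yaw",np.arctan2(-d[0],d[1]))
d=P["BL"]-P["FL"];print(np.arctan2(d[1],d[0]))
for k,u,v,z in [("DLtopR?",125,350,.054),("DRnear",150,372,.054),("tabtopnear",441,192,.087),("cabFRtop",325,372,.06),("cabBRtop",730,325,.06)]:
    print("side",k,ray("side",*zs(u,v),z).round(4))
E
```

```text
BL [0.6845 0.0612 0.06  ]
BR [ 0.7152 -0.1969  0.06  ]
FL [0.505  0.0405 0.06  ]
railLfront [0.5497 0.0343 0.066 ]
railRback [ 0.6255 -0.1923  0.066 ]
DL1 [0.432  0.0065 0.054 ]
DL2 [ 0.4422 -0.0848  0.054 ]
DR1 [ 0.4476 -0.1076  0.054 ]
DR2 [ 0.4626 -0.2023  0.054 ]
tabR [ 0.5877 -0.0851  0.087 ]
tabL [ 0.5876 -0.0775  0.087 ]
armR [ 0.5305 -0.2061  0.069 ]
armL [ 0.5175 -0.0875  0.069 ]
barLeftend [ 0.5811 -0.0206  0.064 ]
stapN [ 0.6628 -0.2513  0.042 ]
stapS [ 0.5457 -0.2501  0.042 ]
roll [ 0.6716 -0.1577  0.101 ]
cupa [0.6512 0.0156 0.124 ]
cupc [0.42791844 0.17400429 0.064     ]
0.25991006012964385 0.1806797857568168 0.09188314649897075 0.09584383627006783
yaw 0.11817009950759955
yaw 0.1112020044145565
yaw 0.1573182388002131
0.1152542140400266
side DLtopR? [ 0.4511 -0.1707  0.054 ]
side DRnear [ 0.462  -0.1937  0.054 ]
side tabtopnear [ 0.6015 -0.0876  0.087 ]
side cabFRtop [ 0.5358 -0.2153  0.06  ]
side cabBRtop [ 0.715  -0.1928  0.06  ]
```

Request:
{"method": "apply_moves", "body": {
  "travel": [
    [10,-15,0],
    [20,-30,0],
    [24,-35,0],
    [24,-35,0],
    [24,-35,0],
    [24,-35,0],
    [24,-35,0],
    [24,-35,0],
    [24,-35,0],
    [20,-30,0],
    [6,-35,0],
    [3,-38,0],
    [0,-40,0],
    [0,-40,0],
    [0,-40,0],
    [0,-40,0],
    [0,-40,0],
    [0,-35,0],
    [0,-25,0],
    [0,-10,0]
  ],
  "turn": [0,1.4,1.4,1.4,1.4,1.4,1.4,1.4,1.4,1.4,1.4,1.4,1.4,1.4,1.4,1.4,1.4,0,0,0],
  "gripper": 0,
  "newtons": 10
}}

```text
time_s: 2.1
position: [0.4024, -0.0393, 0.2146]
orientation: [[-0.994, -0.113, -0.0], [-0.113, 0.994, -0.0], [0.0, -0.0, -1.0]]
contact_force: [1.3, 0.4, -1.2]
gripper_width: 0.005
finger_force: 0.0
```

Request:
{"method": "apply_moves", "body": {
  "travel": [
    [-2,-3,-10],
    [0,0,-20],
    [0,0,-25],
    [0,0,-25],
    [0,0,-25],
    [0,0,-25],
    [0,0,-20],
    [0,0,-15],
    [0,0,-12],
    [0,0,-5],
    [0,0,0]
  ],
  "turn": [0,0,0,0,0,0,0,0,0,0,0]
}}

```text
time_s: 3.2
position: [0.3999, -0.0393, 0.0317]
orientation: [[-0.993, -0.118, -0.002], [-0.118, 0.993, 0.0], [0.002, 0.0, -1.0]]
contact_force: [0.0, -0.5, 0.5]
gripper_width: 0.003
finger_force: 0.0
```

```bash
python3 - <<'E'
from h import *
import cv2
a=cv2.resize(bot.read_camera("side")[175:295,215:365],None,fx=5,fy=5,interpolation=cv2.INTER_CUBIC)
cv2.imwrite("pics/side1.png",a)
print(bot.sense()["position"],bot.sense()["contact_force"])
E
```

```text
[ 0.40046569 -0.03958725  0.03226198] [ 0.54238532  0.32620741 -0.63923242]
```

View pics/side1.png

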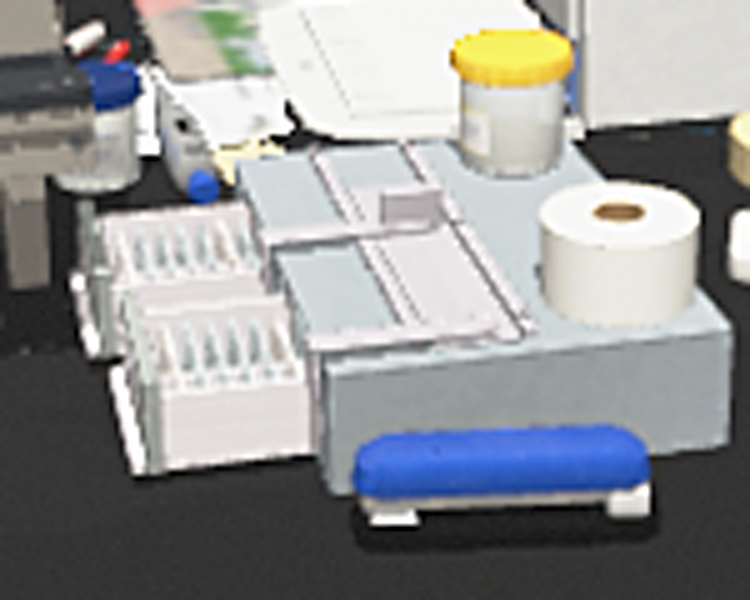

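The fingers stand ahead of the left drawer's face at about (28,230 zoomed), with a clear gap and clear of cup_c. Now I push along the cabinet's x.

Request:
{"method": "apply_moves", "body": {
  "travel": [
    [5,0.6,0],
    [5,0.6,0],
    [4,0.5,0],
    [2,0.2,0],
    [2,0.2,0],
    [2,0.2,0],
    [2,0.2,0],
    [3,0.3,0],
    [4,0.5,0],
    [4,0.5,0],
    [4,0.5,0],
    [4,0.5,0],
    [4,0.5,0],
    [4,0.5,0],
    [4,0.5,0],
    [4,0.5,0],
    [4,0.5,0],
    [4,0.5,0],
    [3,0.4,0],
    [3,0.4,0]
  ],
  "turn": [0,0,0,0,0,0,0,0,0,0,0,0,0,0,0,0,0,0,0,0]
}}

```text
time_s: 5.25
position: [0.4721, -0.0317, 0.0326]
orientation: [[-0.993, -0.117, 0.0], [-0.117, 0.993, -0.0], [-0.0, -0.0, -1.0]]
contact_force: [-1.4, -0.4, -0.7]
gripper_width: 0.009
finger_force: 0.8
```

Request:
{"method": "apply_moves", "body": {
  "travel": [
    [3,0.4,0],
    [3,0.4,0],
    [3,0.4,0],
    [3,0.4,0],
    [3,0.3,0],
    [2,0.2,0],
    [2,0.2,0],
    [1.5,0.2,0],
    [1,0.1,0],
    [1,0.1,0],
    [1,0.1,0],
    [1,0.1,0],
    [1,0.1,0]
  ],
  "turn": [0,0,0,0,0,0,0,0,0,0,0,0,0]
}}

```text
time_s: 6.55
position: [0.4974, -0.0286, 0.0327]
orientation: [[-0.993, -0.117, 0.0], [-0.117, 0.993, 0.0], [-0.0, 0.0, -1.0]]
contact_force: [-0.4, -1.3, 1.6]
gripper_width: 0.005
finger_force: 0.8
```

Request:
{"method": "apply_moves", "body": {
  "travel": [
    [1,0.1,0],
    [1,0.1,0],
    [1,0.1,0],
    [1,0.1,0]
  ],
  "turn": [0,0,0,0]
}}

```text
time_s: 6.95
position: [0.5014, -0.0281, 0.0326]
orientation: [[-0.993, -0.117, 0.0], [-0.117, 0.993, 0.0], [-0.0, 0.0, -1.0]]
contact_force: [-1.3, -0.9, 0.6]
gripper_width: 0.005
finger_force: 0.8
```

Request:
{"method": "apply_moves", "body": {
  "travel": [
    [1,0.1,0],
    [1,0.1,0]
  ],
  "turn": [0,0]
}}

```text
time_s: 7.15
position: [0.5033, -0.0278, 0.0326]
orientation: [[-0.993, -0.117, -0.0], [-0.117, 0.993, 0.0], [0.0, 0.0, -1.0]]
contact_force: [-2.6, -0.0, 0.8]
gripper_width: 0.005
finger_force: 0.8
```

Request:
{"method": "apply_moves", "body": {
  "travel": [
    [1,0.1,0],
    [1,0.1,0]
  ],
  "turn": [0,0]
}}

```text
time_s: 7.35
position: [0.5034, -0.0278, 0.0323]
orientation: [[-0.993, -0.117, -0.004], [-0.117, 0.993, 0.0], [0.004, 0.001, -1.0]]
contact_force: [-7.5, -0.8, 5.8]
gripper_width: 0.004
finger_force: 3.8
```

The left drawer stops firmly at TCP x 0.503 (predicted 0.502, 7.5 N), so it is home. Next I back off and move across to the right drawer.

Request:
{"method": "apply_moves", "body": {
  "travel": [
    [-3,-0.3,0],
    [-10,-1.2,0],
    [-20,-2.3,0],
    [-25,-3,0],
    [-20,-2.3,0],
    [-10,-1.2,0],
    [0,-10,0],
    [0,-20,0],
    [0,-28,0],
    [0,-28,0],
    [0,-20,0],
    [0,-12,0],
    [0,-4,0],
    [0,0,0]
  ],
  "turn": [0,0,0,0,0,0,0,0,0,0,0,0,0,0]
}}

```text
time_s: 8.75
position: [0.4176, -0.1604, 0.0325]
orientation: [[-0.993, -0.116, 0.0], [-0.116, 0.993, -0.0], [-0.0, -0.0, -1.0]]
contact_force: [-0.3, 0.7, 0.4]
gripper_width: 0.004
finger_force: 0.0
```

Request:
{"method": "apply_moves", "body": {
  "travel": [
    [5,0.6,0],
    [5,0.6,0],
    [4,0.5,0],
    [3,0.3,0],
    [2,0.2,0],
    [2,0.2,0],
    [2,0.2,0],
    [2,0.3,0],
    [3,0.4,0],
    [4,0.5,0],
    [4,0.5,0],
    [4,0.5,0],
    [4,0.5,0],
    [4,0.5,0],
    [4,0.5,0],
    [4,0.5,0],
    [4,0.5,0],
    [4,0.5,0],
    [4,0.5,0],
    [4,0.5,0]
  ],
  "turn": [0,0,0,0,0,0,0,0,0,0,0,0,0,0,0,0,0,0,0,0]
}}

```text
time_s: 10.75
position: [0.4896, -0.1513, 0.0326]
orientation: [[-0.993, -0.117, 0.0], [-0.117, 0.993, 0.0], [-0.0, 0.0, -1.0]]
contact_force: [-2.1, -2.5, 0.5]
gripper_width: 0.005
finger_force: 0.9
```

Request:
{"method": "apply_moves", "body": {
  "travel": [
    [3,0.4,0],
    [3,0.4,0],
    [3,0.4,0],
    [3,0.3,0],
    [2,0.2,0],
    [2,0.2,0],
    [1.5,0.2,0],
    [1,0.1,0],
    [1,0.1,0],
    [1,0.1,0],
    [1,0.1,0],
    [1,0.1,0]
  ],
  "turn": [0,0,0,0,0,0,0,0,0,0,0,0]
}}

```text
time_s: 11.95
position: [0.5119, -0.1485, 0.0326]
orientation: [[-0.993, -0.117, 0.0], [-0.117, 0.993, 0.0], [-0.0, 0.0, -1.0]]
contact_force: [-1.4, -0.7, 0.9]
gripper_width: 0.004
finger_force: 0.8
```

Request:
{"method": "apply_moves", "body": {
  "travel": [
    [1,0.1,0],
    [1,0.1,0],
    [1,0.1,0],
    [1,0.1,0]
  ],
  "turn": [0,0,0,0]
}}

```text
time_s: 12.35
position: [0.5158, -0.1481, 0.0326]
orientation: [[-0.993, -0.117, -0.0], [-0.117, 0.993, 0.0], [0.0, 0.0, -1.0]]
contact_force: [-2.1, 1.0, 1.5]
gripper_width: 0.009
finger_force: 0.8
```

Request:
{"method": "apply_moves", "body": {
  "travel": [
    [1,0.1,0],
    [1,0.1,0]
  ],
  "turn": [0,0]
}}

```text
time_s: 12.55
position: [0.5178, -0.1479, 0.0325]
orientation: [[-0.993, -0.117, -0.0], [-0.117, 0.993, 0.0], [0.0, 0.0, -1.0]]
contact_force: [-1.1, 0.0, 1.7]
gripper_width: 0.007
finger_force: 0.8
```

Request:
{"method": "apply_moves", "body": {
  "travel": [
    [1,0.1,0],
    [1,0.1,0]
  ],
  "turn": [0,0]
}}

```text
time_s: 12.75
position: [0.5178, -0.1479, 0.0323]
orientation: [[-0.993, -0.117, -0.004], [-0.117, 0.993, 0.001], [0.004, 0.001, -1.0]]
contact_force: [-8.9, 0.6, 5.6]
gripper_width: 0.001
finger_force: 4.1
```

The right drawer is home as well (stop at 0.518, predicted 0.517). I back off, raise the tool and go over the bar to the right of the tab.

Request:
{"method": "apply_moves", "body": {
  "travel": [
    [-3,-0.3,0],
    [-10,-1.2,0],
    [-17,-2,0],
    [-10,-1.2,0],
    [0,0,15],
    [0,0,25],
    [0,0,25],
    [0,0,25],
    [0,0,10],
    [10,2,0],
    [22,5,0],
    [27,7,0],
    [27,7,0],
    [18,4,0],
    [9,2,0],
    [0,0,0]
  ],
  "turn": [0,0,0,0,0,0,0,0,0,0,0,0,0,0,0,0]
}}

```text
time_s: 14.35
position: [0.5932, -0.1249, 0.131]
orientation: [[-0.993, -0.118, -0.002], [-0.118, 0.993, 0.0], [0.002, 0.0, -1.0]]
contact_force: [0.5, -0.3, 0.1]
gripper_width: 0.009
finger_force: 0.0
```

Request:
{"method": "apply_moves", "body": {
  "travel": [
    [0,0,-10],
    [0,0,-15],
    [0,0,-15],
    [0,0,-10],
    [0,0,-5],
    [0,0,-2],
    [0,0,0]
  ],
  "turn": [0,0,0,0,0,0,0]
}}

```text
time_s: 15.05
position: [0.5928, -0.1257, 0.0755]
orientation: [[-0.993, -0.117, 0.0], [-0.117, 0.993, -0.0], [-0.0, -0.0, -1.0]]
contact_force: [-0.4, -0.2, -0.7]
gripper_width: 0.001
finger_force: 0.0
```

```bash
python3 - <<'E'
from h import *
import cv2
a=cv2.resize(bot.read_camera("side")[165:285,215:365],None,fx=5,fy=5,interpolation=cv2.INTER_CUBIC)
cv2.imwrite("pics/side2.png",a)
print(bot.sense()["position"],bot.sense()["contact_force"])
E
```

```text
[ 0.59308098 -0.12575694  0.07585268] [ 0.3063544   0.31189727 -0.5710858 ]
```

View pics/side2.png

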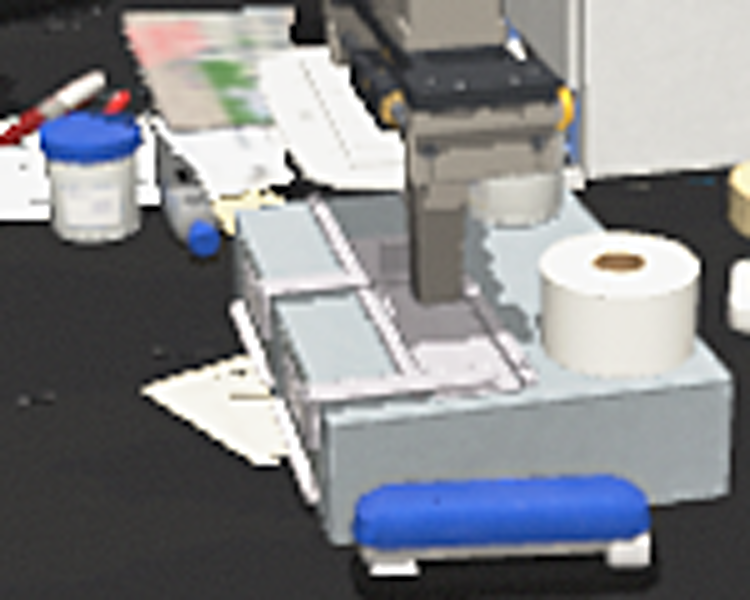

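Both drawers are flush. The fingers (at 440,290 zoomed) hang between the rails to the right of the tab, clear of the roll and cup_a. Now I push the tab.

Request:
{"method": "apply_moves", "body": {
  "travel": [
    [0,0,-2],
    [-0.5,4,0],
    [-0.5,4,0],
    [-0.4,3,0],
    [-0.2,2,0],
    [-0.2,2,0],
    [-0.2,2,0],
    [-0.2,2,0],
    [-0.2,2,0],
    [-0.2,2,0],
    [-0.3,2,0],
    [-0.2,2,0],
    [-0.3,2,0],
    [-0.2,2,0],
    [-0.2,2,0],
    [-0.3,2,0],
    [-0.2,2,0]
  ],
  "turn": [0,0,0,0,0,0,0,0,0,0,0,0,0,0,0,0,0]
}}

```text
time_s: 16.8
position: [0.5885, -0.0888, 0.0736]
orientation: [[-0.993, -0.117, 0.0], [-0.117, 0.993, -0.0], [-0.0, -0.0, -1.0]]
contact_force: [0.3, -2.3, -0.3]
gripper_width: 0.005
finger_force: 0.8
```

Request:
{"method": "apply_moves", "body": {
  "travel": [
    [-0.2,2,0],
    [-0.3,2,0],
    [-0.2,2,0],
    [-0.2,2,0],
    [-0.3,2,0],
    [-0.2,2,0],
    [-0.2,2,0],
    [-0.3,2,0],
    [-0.2,1.5,0],
    [-0.1,1,0]
  ],
  "turn": [0,0,0,0,0,0,0,0,0,0]
}}

```text
time_s: 17.8
position: [0.5862, -0.0699, 0.0736]
orientation: [[-0.993, -0.117, -0.0], [-0.117, 0.993, 0.0], [0.0, 0.0, -1.0]]
contact_force: [-0.9, -2.1, -0.6]
gripper_width: 0.006
finger_force: 0.8
```

Request:
{"method": "apply_moves", "body": {
  "travel": [
    [-0.1,1,0],
    [-0.1,1,0],
    [-0.1,1,0]
  ],
  "turn": [0,0,0]
}}

```text
time_s: 18.1
position: [0.5859, -0.0671, 0.0736]
orientation: [[-0.993, -0.117, -0.0], [-0.117, 0.993, 0.0], [0.0, 0.0, -1.0]]
contact_force: [-1.4, -1.8, -0.0]
gripper_width: 0.002
finger_force: 0.8
```

Request:
{"method": "apply_moves", "body": {
  "travel": [
    [-0.1,1,0],
    [-0.1,1,0],
    [-0.1,1,0]
  ],
  "turn": [0,0,0]
}}

```text
time_s: 18.4
position: [0.5856, -0.0641, 0.0736]
orientation: [[-0.993, -0.117, -0.0], [-0.117, 0.993, 0.0], [0.0, 0.0, -1.0]]
contact_force: [-0.9, -2.0, 0.3]
gripper_width: 0.005
finger_force: 0.8
```

Request:
{"method": "apply_moves", "body": {
  "travel": [
    [-0.1,1,0],
    [-0.1,1,0]
  ],
  "turn": [0,0]
}}

```text
time_s: 18.6
position: [0.5854, -0.0621, 0.0736]
orientation: [[-0.993, -0.117, -0.0], [-0.117, 0.993, 0.0], [0.0, 0.0, -1.0]]
contact_force: [-0.7, -1.9, 1.5]
gripper_width: 0.007
finger_force: 0.8
```

Request:
{"method": "apply_moves", "body": {
  "travel": [
    [-0.1,1,0],
    [-0.1,1,0]
  ],
  "turn": [0,0]
}}

```text
time_s: 18.8
position: [0.5852, -0.06, 0.0736]
orientation: [[-0.993, -0.117, -0.0], [-0.117, 0.993, 0.0], [0.0, 0.0, -1.0]]
contact_force: [-1.7, -1.2, -0.2]
gripper_width: 0.007
finger_force: 0.8
```

Request:
{"method": "apply_moves", "body": {
  "travel": [
    [-0.1,1,0],
    [-0.1,1,0]
  ],
  "turn": [0,0]
}}

```text
time_s: 19.0
position: [0.585, -0.058, 0.0736]
orientation: [[-0.993, -0.117, -0.0], [-0.117, 0.993, 0.0], [0.0, 0.0, -1.0]]
contact_force: [-2.0, -0.9, 0.4]
gripper_width: 0.007
finger_force: 0.8
```

Request:
{"method": "apply_moves", "body": {
  "travel": [
    [-0.1,1,0],
    [-0.1,1,0],
    [-0.1,1,0]
  ],
  "turn": [0,0,0]
}}

```text
time_s: 19.3
position: [0.5848, -0.055, 0.0736]
orientation: [[-0.993, -0.117, -0.0], [-0.117, 0.993, 0.0], [0.0, 0.0, -1.0]]
contact_force: [-1.2, -2.1, -0.9]
gripper_width: 0.001
finger_force: 0.8
```

Request:
{"method": "apply_moves", "body": {
  "travel": [
    [-0.1,1,0],
    [-0.1,1,0]
  ],
  "turn": [0,0]
}}

```text
time_s: 19.5
position: [0.5846, -0.053, 0.0736]
orientation: [[-0.993, -0.117, 0.0], [-0.117, 0.993, 0.0], [-0.0, 0.0, -1.0]]
contact_force: [-0.8, -1.7, 0.2]
gripper_width: 0.009
finger_force: 0.8
```

Request:
{"method": "apply_moves", "body": {
  "travel": [
    [-0.1,1,0],
    [-0.1,1,0]
  ],
  "turn": [0,0]
}}

```text
time_s: 19.7
position: [0.5844, -0.0513, 0.0736]
orientation: [[-0.993, -0.117, 0.0], [-0.117, 0.993, -0.0], [-0.0, -0.0, -1.0]]
contact_force: [-1.2, -4.1, 0.4]
gripper_width: 0.008
finger_force: 2.0
```

Request:
{"method": "apply_moves", "body": {
  "travel": [
    [-0.1,1,0],
    [-0.1,1,0]
  ],
  "turn": [0,0]
}}

```text
time_s: 19.9
position: [0.5844, -0.0512, 0.0736]
orientation: [[-0.993, -0.116, 0.001], [-0.116, 0.993, -0.002], [-0.001, -0.003, -1.0]]
contact_force: [0.2, -7.8, -1.5]
gripper_width: 0.004
finger_force: 3.7
```

```bash
python3 - <<'E'
from h import *
import cv2
a=cv2.resize(bot.read_camera("side")[165:285,215:365],None,fx=5,fy=5,interpolation=cv2.INTER_CUBIC)
cv2.imwrite("pics/side3.png",a)
print(bot.sense()["position"],bot.sense()["contact_force"])
E
```

```text
[ 0.58432879 -0.05124349  0.07362409] [-0.23327352 -6.0063024  -1.19531311]
```

View pics/side3.png

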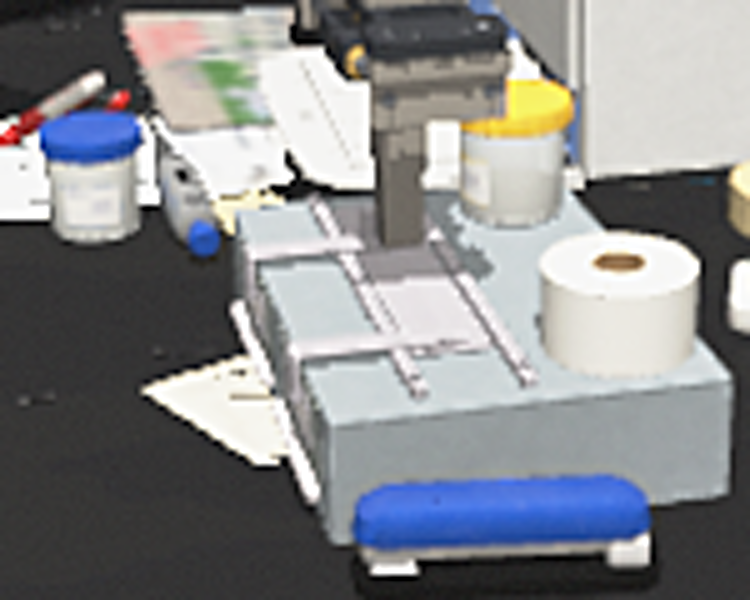

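The bar has met its stop (7.8 N). Both hook arms have shifted left to stand before the drawers, and cup_a and the roll are untouched. I back off and lift away.

Request:
{"method": "apply_moves", "body": {
  "travel": [
    [0.3,-3,0],
    [1,-8,0],
    [1,-10,0],
    [0.5,-5,0],
    [0,0,15],
    [0,0,30],
    [0,0,35],
    [0,0,35],
    [0,0,25],
    [-15,0,10],
    [-35,0,0],
    [-40,0,0],
    [-40,0,0],
    [-30,0,0],
    [-10,0,0],
    [0,0,0]
  ],
  "turn": [0,0,0,0,0,0,0,0,0,0,0,0,0,0,0,0]
}}

```text
time_s: 21.55
position: [0.4169, -0.0749, 0.2247]
orientation: [[-0.993, -0.117, 0.002], [-0.117, 0.993, 0.001], [-0.002, 0.001, -1.0]]
contact_force: [0.1, 0.5, 0.3]
gripper_width: 0.005
finger_force: 0.0
```

Request:
{"method": "apply_moves", "body": {
  "travel": [
    [0,15,0],
    [0,30,0],
    [0,40,0],
    [0,40,0],
    [0,40,0],
    [0,40,0],
    [0,40,0],
    [0,35,0],
    [0,20,0],
    [0,0,0],
    [0,0,0]
  ],
  "turn": [0,0,0,0,0,0,0,0,0,0,0]
}}

```text
time_s: 22.65
position: [0.4178, 0.2251, 0.2234]
orientation: [[-0.993, -0.117, -0.0], [-0.117, 0.993, -0.0], [0.0, -0.0, -1.0]]
contact_force: [-0.6, -0.4, 0.8]
gripper_width: 0.005
finger_force: 0.0
```

```bash
python3 - <<'E'
from h import *
import cv2
a=bot.read_camera("top")[140:275,215:365]
cv2.imwrite("pics/top4.png",cv2.resize(a,None,fx=5,fy=4.4,interpolation=cv2.INTER_CUBIC))
print(bot.sense()["time_s"],bot.sense()["position"],bot.sense()["contact_force"])
E
```

```text
22.7 [0.4177383  0.22427449 0.2234595 ] [-0.3191361  -0.45895099  0.15709075]
```

View pics/top4.png

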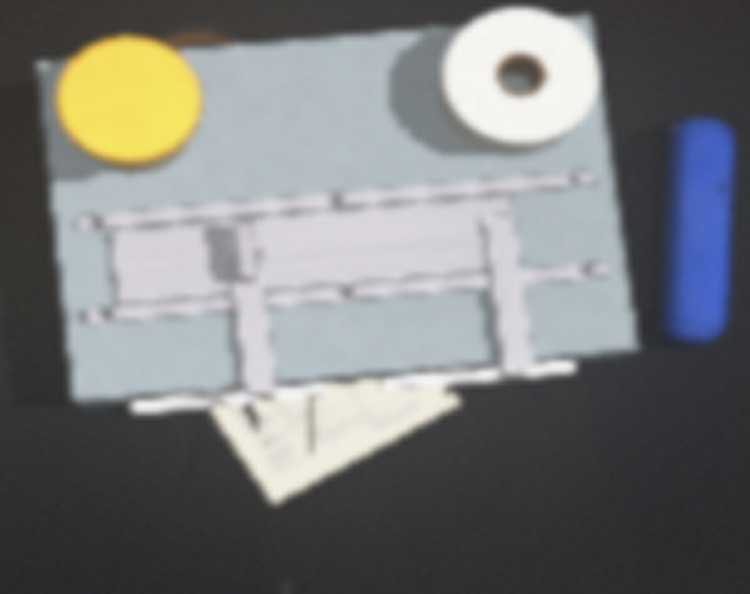

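The top view shows both drawer lips level with the front edge and the hooks before them at (257,390) and (515,370). The bar has shifted about 44 mm, and the cup, roll and stapler are where they were.

```bash
python3 -c "
from station import bot
print(bot.close_job())"
```

```text
the job is handed in; nothing more can be done
None
```

Both drawers were pushed fully home, then the lock bar was pushed to its stop with its hooks in front of them. The cups, label roll and stapler were not touched, and the job was handed in at about 23 s.

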